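Load and pin a flanged spool on the laser-welding fixture

ROBOT

A 6-joint arm with a two-finger parallel gripper is mounted at the origin on the work surface. World frame = base frame: x ahead of the robot, y to its left, z up, the work surface at z = 0. Lengths are in m, angles in rad, forces in N, time in s.
With the tool pointing down it reaches from about 0.3 to 0.875 m from the base axis. Payload 6.4 kg.
Tool frame: the origin (TCP) lies at the very end of the fingers, on their centre line; the grasp point (between the pads) lies 19 mm behind it; x points along the fingers, y is the direction in which the jaws open and shut, and the axes are right-handed (so a half turn about x gives the same grasp; the last joint's range is limited). The gripper opens to 85 mm and grips with 20 to 120 N. Pads are 22 mm wide; open, the fingers measure 114 mm over their backs; the gripper's body (76 mm by 85 mm) begins 54 mm behind the grasp point. The pads swing forward as they close: fully open they stand 13 mm farther back than shut.
Start: joints at [-1.374, 0.181, 1.607, -0, 1.354, -0.206], TCP at [0.225, -0.529, 0.231] pointing down, gripper open.
Joint ranges: [-2.99, 2.99], [-0.89, 2.07], [0.3, 2.58], [-1.14, 4.28], [0, 2.63], [-3.12, 3.12]. Speed limits (rad/s): [2.57, 2.57, 3.01, 3.14, 3.14, 3.14].

INTERFACE

Orientations are given as a unit quaternion [w, x, y, z].
In Python, from bench import status, optics, hand_in gives the robot as it stands. The module is installed in compiled form; this text tells all that it offers.
- The arm moves only by the shell command python3 -m jog 'ROWS'. ROWS is JSON, one flat list of numbers, 5 for each row, row after row: the shift along the tool's x, y, z in mm, then the turn about the tool's x in degrees, then the opening in per cent of the stroke, from 0 (shut) to 100 (fully open). In form: [tx, ty, tz, yaw, gripper, tx, ty, tz, yaw, gripper, ...]. A call has exactly 5 rows; each row is the pose to reach, as a shift and turn from the pose commanded when the call began, along the tool's axes at that moment; what a row does not reach only later rows make up. A row lasts 1/10 s, in which the tool goes at most 50 mm and 8.59 degrees, less where a joint would pass 70% of its speed; a pose out of reach is approached as far as the arm can. A call with a gripper value outside its range is refused whole. The fingers move at their own pace and stop on an object; the grip force is fixed at half the most. Time passes only in rows, so rows that repeat a pose let the fingers close, or fill a call up. It gives the time, the measured TCP pose, the force and the opening at its end, in the units of the state.
- status.get_obs(): the state, without advancing time (a new reading comes with each control period).
- optics.camera(name): name is "scene" or "top"; returns the picture (480x640x3 uint8, red, green, blue); there is no depth.
- optics.get_calibration(name): a dict with "vertical_fov" (degrees; the focal length in pixels is half the picture's height over the tangent of half this angle, whatever the lens; pixels are square), "cx", "cy" (the principal point, pixels), "extrinsics" (4x4, takes a point from camera to world coordinates). Camera axes: x right, y up, looking along -z (the intrinsics and any distortion apply to the point x, -y, -z); pixel columns grow to the right and rows downward; lengths in m; the calibration is good to about 2 mm. A picture is of the moment at which its call begins. get_calibration takes no time and is no camera call.
- hand_in(): hands the job in, once; it reports no verdict.
The state is a dict: "time_s": time; "q": joint angles; "dq": joint speeds; "joint_efforts": joint torques, N m; "eef_pos": TCP position; "eef_rot": TCP orientation; "wrist_force": force on the tool from outside, world axes, zero at the start; "torque": the same for the moment, N m; "opening": opening from 0.0 (shut) to 1.0 (fully open).
Only numpy, scipy, OpenCV 4.12 (cv2) and the standard library are available. Lean on these libraries where they do the work, as an engineer would, in place of code of your own. Each camera call takes 0.05 s, during which the arm holds its last target. There are 200 camera calls.

TASK

Load the welding fixture: take the flanged pipe spool (the workpiece with the long rectangular two-hole flange), lower it over the upright spindle without letting it drop, and seat its flange flat on the block with its two bolt holes over the block's two bores. Then fit the two knobbed locating pins from the pin block one after the other, one down through each bolt hole into the bore beneath, fully home so that its knob rests on the flange. Leave the other workpiece, the headless drift and the hand tools where they are.

Things in the scene. Friction and masses are not known exactly. Their poses are not given: they have to be found in the camera images.
- spool: Workpiece to load: aluminium, 64 mm tall, 0.4 to 0.7 kg, standing flange down. Rectangular bottom flange 116 (its x) by 60 mm (y), 8 mm thick, two 13 mm holes 45 mm either side of centre on its x axis (alike after a half turn); 42 mm tube; on top a round collar 56 mm across, 52 to 64 mm up (grip there); 36 mm bore right through. Origin: centre of the underside, z up.
- fixture: Fixed welding fixture. Base plate 170 (x) by 250 mm (y), 12 mm thick, reaching 80 mm to -y and 170 mm to +y of the spindle; on it a seat block 130 (x) by 70 mm (y), top 42 mm above the table, with the upright spindle in its middle and a bore at each end, along x. A parked clamp (not used), 152 mm tall, stands 98 to 190 mm to +y. Origin: spindle axis at table level, z up.
- seat (a point): Point on the spindle's axis at the top face of the seat block (42 mm above the table); axes as the fixture's. The spindle is 32.4 mm across, stands 44 mm above this point, and its last 10 mm taper to 18 mm.
- bore_near (a point): Centre of the mouth of one bore in the seat block's top, 45 mm from the spindle axis on the fixture's -x side: 12 mm across, 30 mm deep.
- bore_far (a point): Centre of the mouth of the other bore, 45 mm from the spindle axis on the fixture's +x side: 12 mm across, 30 mm deep.
- pin_block: Grey block fixed to the table, 50 mm (x) by 150 mm (y), 40 mm tall, with four 12 mm bores in a row along its y axis at -54, -18, 18 and 54 mm. Both locating pins and the drift stand in it, which in which bore varies, one bore is empty. Origin: centre of its underside.
- pin_a: Steel locating pin, 0.1 kg, standing in the pin block: round knurled knob 20 mm across, 34 mm tall; below it a shank 10 mm across, 32 mm long, its last 8 mm tapering to 4.4 mm. Origin: on its axis at the knob's underside (resting on the block's top), z up. Identical to pin_b; either may go in either bore.
- pin_b: The second locating pin, identical to pin_a.
- round_spool: Another workpiece, to be left alone: 86 mm tall, with a round foot flange 72 mm across without bolt holes, and a 56 mm collar at the top. Origin: centre of its underside.
- drift: Slim headless steel drift, to be left alone, standing in the pin block: a plain dark rod 15 mm across that stands 55 mm above the block. Origin: on its axis at the block's top face.
- wrench: Open-ended wrench 160 mm long lying on the table, to be left alone. Origin: middle of its length, underside.
- brush: Wire brush with a wooden handle, 220 mm long, lying on the table, to be left alone. Origin: middle of its length, underside.
Things that resemble listed ones, but are neither listed nor needed, are in the scene too. Leave any turquoise look-alike of the pin_a alone.

How it is judged:
By the outcome, as a careful person would: the job done as asked, in the order asked, and still so for the second after the job is handed in, with the robot touching nothing.
It also fails if it takes over 72 s, if anything falls off the work surface, if the arm or the gripper's body presses on something with over 40 N, if the wrist force passes 120 N, or if a joint passes its speed limit or range.

## Working session

There is one attempt and no reset: what is moved stays moved. The work goes in short steps, Python scripts to look and compute and a shell command to move; the robot and the scene stay as the last step left them, time stands still between calls to the robot, and variables do not carry over. Pictures are saved under pics/ and viewed, on a budget of 15 in all, crops included, one or two more only if the job needs it, and the job is handed in when it is done.

```bash
mkdir -p pics; python3 - <<'E'
from bench import status, optics
import cv2
o=status.get_obs(); print({k:(v if not hasattr(v,'round') else v) for k,v in o.items()})
for n in("scene","top"):
    im=optics.camera(n); cv2.imwrite(f"pics/{n}0.png",im[:,:,::-1]); print(n,optics.get_calibration(n))
E
```

```text
{'time_s': 0.0, 'q': array([-1.37428086e+00,  1.81531611e-01,  1.60804274e+00, -2.83790947e-06,
        1.35380063e+00, -2.06334181e-01]), 'dq': array([-0.00094264,  0.00052782,  0.00078198, -0.00072518, -0.00220239,
        0.00112042]), 'joint_efforts': array([-2.98284676e-04, -4.44867361e+01, -3.51341128e+01, -3.50381615e-04,
        9.04858840e-03,  2.56059587e-05]), 'eef_pos': array([ 0.22530739, -0.52840022,  0.23037268]), 'eef_rot': array([ 0.14083772,  0.69281266,  0.14209801, -0.69280843]), 'wrist_force': array([ 0.1163    ,  0.4885895 , -0.97105882]), 'torque': array([ 0.02558812, -0.0696873 ,  0.01700155]), 'opening': 1.0024703130715138}
scene {'vertical_fov': 57.38647474578073, 'cx': 313.7525174896802, 'cy': 238.80668217424554, 'extrinsics': array([[-0.71429726, -0.51751803,  0.47112048,  0.93894776],
       [ 0.69983521, -0.53125771,  0.47748918,  0.27524721],
       [ 0.00317713,  0.67077592,  0.74165327,  0.5914005 ],
       [ 0.        ,  0.        ,  0.        ,  1.        ]])}
top {'vertical_fov': 45.52220812479349, 'cx': 312.04490955480026, 'cy': 242.52923400787137, 'extrinsics': array([[-0.00973019,  0.99768114, -0.06736219,  0.50426634],
       [-0.99967786, -0.01128463, -0.02273393, -0.09552489],
       [-0.02344137,  0.06711928,  0.99746955,  1.25525369],
       [ 0.        ,  0.        ,  0.        ,  1.        ]])}
```

View pics/top0.png

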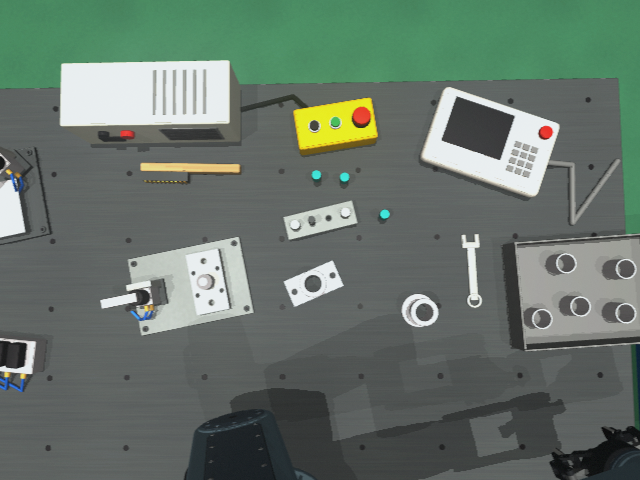

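View pics/scene0.png

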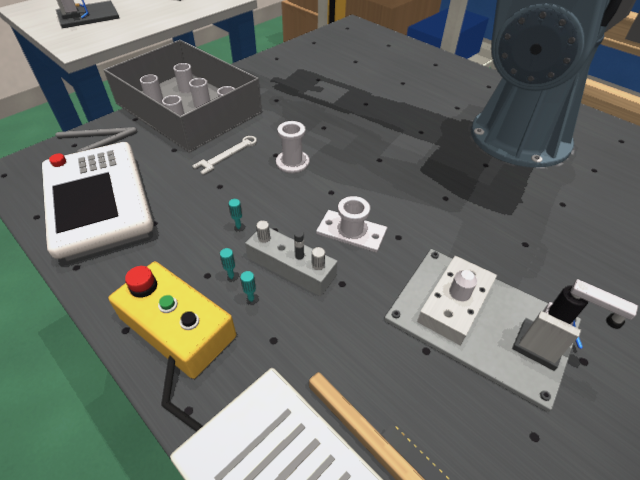

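The top view shows the fixture with its spindle at (206,282), the spool at (313,284), the pin block at (320,221) with knobs at (295,225) and (345,212) and the drift at (312,221), and turquoise look-alikes near by. I'll enlarge both views.

```bash
cat > h.py <<'E'
import numpy as np, cv2
from bench import status, optics
def K(n):
    c=optics.get_calibration(n); f=240/np.tan(np.radians(c["vertical_fov"]/2)); return f,c["cx"],c["cy"],np.array(c["extrinsics"])
def cast(n,u,v,z):
    f,cx,cy,E=K(n); d=E[:3,:3]@np.array([(u-cx)/f,-(v-cy)/f,-1]); o=E[:3,3]; return o+d*(z-o[2])/d[2]
def proj(n,p):
    f,cx,cy,E=K(n); q=E[:3,:3].T@(np.array(p)-E[:3,3]); return np.array([cx+f*q[0]/-q[2],cy-f*q[1]/-q[2]])
def avg(n,k=1): return np.mean([optics.camera(n).astype(float) for _ in range(k)],0).astype(np.uint8)
E
python3 - <<'E'
from h import *
a=cv2.imread("pics/top0.png")[195:330,180:360]; b=cv2.imread("pics/scene0.png")[180:350,240:500]
cv2.imwrite("pics/c.png",cv2.resize(a,(800,600),interpolation=cv2.INTER_CUBIC))
cv2.imwrite("pics/d.png",cv2.resize(b,(780,510),interpolation=cv2.INTER_CUBIC))
E
```

```text
(no output)
```

View pics/c.png

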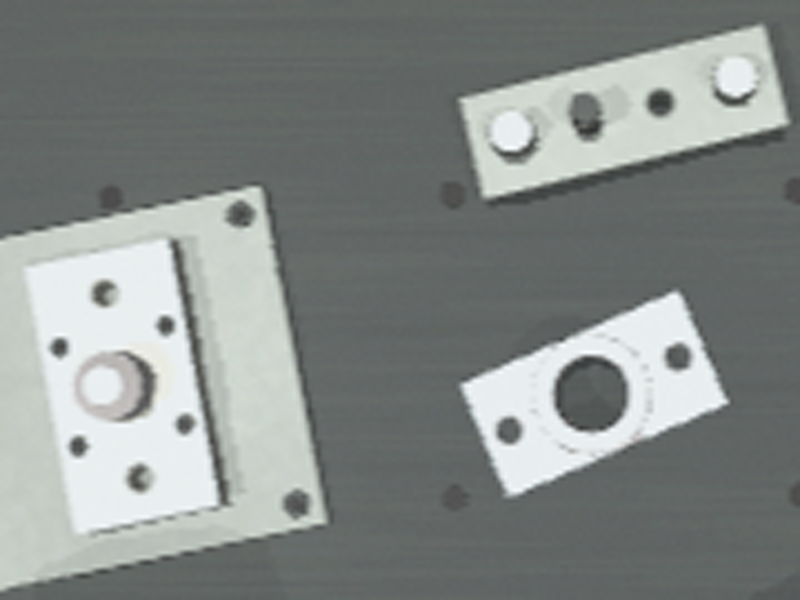

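View pics/d.png

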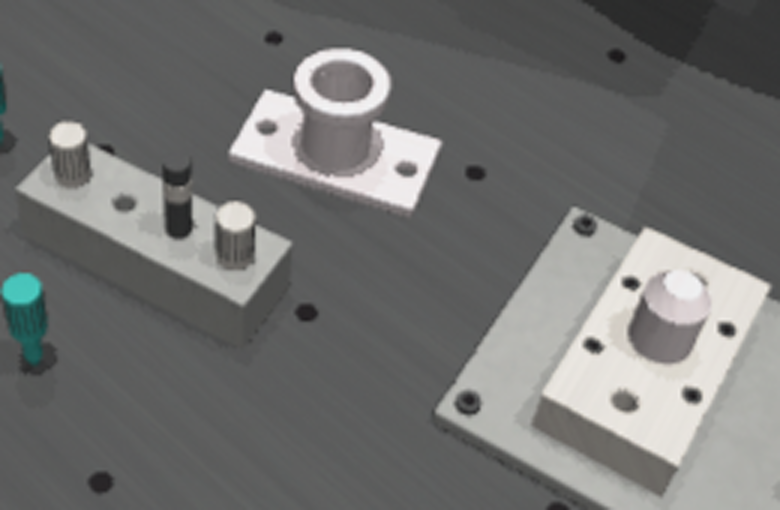

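The crop shows the fixture bores at full-image px (203.6,260.7) and (211.5,302.6). The spool holes are at (294.5,292) and (332.7,275), and the knobs at (295,225) and (345,212). The pins are at the two ends of the pin block. Next I'll measure these to sub-pixel accuracy.

```bash
cat > m.py <<'E'
from h import *
def blob(im,n,u,v,thr,dark=True,r=14,S=8):
    "subpixel centroid of dark/bright blob nearest (u,v)"
    g=cv2.cvtColor(im,cv2.COLOR_BGR2GRAY); u0,v0=int(round(u))-r,int(round(v))-r
    c=cv2.resize(g[v0:v0+2*r+1,u0:u0+2*r+1],None,fx=S,fy=S,interpolation=cv2.INTER_CUBIC)
    m=(c<thr if dark else c>thr).astype(np.uint8)
    cs,_=cv2.findContours(m,cv2.RETR_EXTERNAL,cv2.CHAIN_APPROX_NONE)
    p=(((u-u0)+.5)*S,((v-v0)+.5)*S)
    best=min(cs,key=lambda k:abs(cv2.pointPolygonTest(k,p,True)) if cv2.pointPolygonTest(k,p,False)<0 else -cv2.contourArea(k))
    (x,y),wh,a=cv2.fitEllipse(best) 
    M=cv2.moments(best)
    return ((M['m10']/M['m00']+.5)/S-.5+u0,(M['m01']/M['m00']+.5)/S-.5+v0),(x/S-.5+u0,y/S-.5+v0),np.array(wh)/S
E
python3 - <<'E'
from m import *
t=cv2.imread("pics/top0.png"); s=cv2.imread("pics/scene0.png")
np.set_printoptions(precision=4,suppress=True)
def P(n,im,l,u,v,z,thr,dark=True,r=9):
    c,e,wh=blob(im,n,u,v,thr,dark,r); print(n,l,np.round(c,2),np.round(e,2),wh,cast(n,*c,z)[:2]); return cast(n,*c,z)
bf=P("top",t,"bore far",203.6,260.7,.042,180,r=6); bn=P("top",t,"bore near",211.5,302.6,.042,180,r=6)
print(np.linalg.norm(bf-bn),(bf+bn)/2,np.degrees(np.arctan2(*(bf-bn)[1::-1])))
ha=P("top",t,"hole a",294.5,292,.008,160,r=6); hb=P("top",t,"hole b",332.7,275.2,.008,160,r=6)
print(np.linalg.norm(ha-hb),(ha+hb)/2,np.degrees(np.arctan2(*(hb-ha)[1::-1])))
P("top",t,"spool ring",313,284,.064,160,r=11)
for l,u,v in(("pinL",295.4,224.5),("pinR",345.5,212)): P("top",t,l,u,v,.074,228,False,7)
P("top",t,"empty bore",328.5,218,.040,150,r=5)
# block & flange rectangles
g=cv2.cvtColor(t,cv2.COLOR_BGR2GRAY)
for l,(u,v),z,th in(("block",(195,275),.042,225),("flange",(300,275),.008,190)):
    m=(cv2.resize(g,None,fx=4,fy=4,interpolation=cv2.INTER_CUBIC)>th).astype(np.uint8)
    cs,_=cv2.findContours(m,cv2.RETR_EXTERNAL,cv2.CHAIN_APPROX_NONE)
    for k in cs:
        if cv2.contourArea(k)>8000 and cv2.pointPolygonTest(k,(u*4.,v*4.),False)>0:
            b=(cv2.boxPoints(cv2.minAreaRect(k))+.5)/4-.5; w=np.array([cast("top",*p,z) for p in b])
            print(l,w.mean(0),np.linalg.norm(np.diff(w,axis=0),axis=1))
# scene
sb=P("scene",s,"bore far",240+625/3,180+401/3,.042,150,r=7)
P("scene",s,"hole1",240+267/3,180+127/3,.008,175,r=5);P("scene",s,"hole2",240+406/3,180+168/3,.008,175,r=5)
P("scene",s,"pinknob1",240+69/3,180+132/3,.074,190,False,7);P("scene",s,"pinknob2",240+235/3,180+213/3,.074,190,False,7)
print(proj("scene",bf),proj("scene",ha),proj("scene",hb))
E
```

```text
top bore far [202.76 260.52] [202.71 260.47] [5.177  6.2045] [0.5504 0.1655]
top bore near [210.76 302.16] [210.69 302.1 ] [5.2158 6.4286] [0.4619 0.1482]
0.09015430534529682 [0.5062 0.1568 0.042 ] 11.06858348528284
top hole a [294.07 291.41] [294.01 291.34] [5.521  5.9025] [ 0.4824 -0.027 ]
top hole b [332.1  274.89] [332.03 274.82] [5.7608 5.9015] [ 0.5174 -0.1101]
0.09018335330599866 [ 0.4999 -0.0685  0.008 ] -67.13041696052865
top spool ring [312.5  283.19] [312.43 283.12] [16.8615 17.2852] [ 0.5    -0.0685]
top pinL [294.44 224.  ] [294.38 223.94] [7.575  8.2385] [ 0.623  -0.0324]
top pinR [345.14 211.66] [345.08 211.61] [7.5667 8.0729] [ 0.6475 -0.1379]
top empty bore [328.1  217.68] [328.03 217.62] [5.979  6.1133] [ 0.6391 -0.1026]
block [0.5059 0.1567 0.042 ] [0.0699 0.1296 0.0693]
flange [ 0.4999 -0.0685  0.008 ] [0.1166 0.0603 0.1162]
scene bore far [447.91 313.51] [447.85 313.43] [6.1835 8.7582] [0.5524 0.1642]
scene hole1 [328.57 222.11] [328.5  222.06] [4.9708 7.0034] [ 0.5194 -0.111 ]
scene hole2 [375.05 235.99] [374.99 235.93] [4.899 7.298] [ 0.4843 -0.028 ]
scene pinknob1 [262.07 224.51] [262.01 224.45] [ 7.8113 10.9745] [ 0.6488 -0.1395]
scene pinknob2 [317.92 251.69] [317.86 251.63] [ 8.9318 11.7957] [ 0.6245 -0.0341]
[449.4583 313.2334] [376.1805 235.7668] [329.6626 221.8652]
```

```bash
cat > go.py <<'E'
from h import *
from scipy.spatial.transform import Rotation as Ro
np.set_printoptions(precision=4,suppress=True)
def tool():
    o=status.get_obs(); q=o["eef_rot"]; return o,Ro.from_quat([q[1],q[2],q[3],q[0]]).as_matrix()
def to(xyz,jaw=None):
    "print shift (mm, tool axes) and turn (deg about tool x) to bring TCP to xyz with jaw axis at world angle jaw"
    o,R=tool(); d=R.T@(np.array(xyz)-o["eef_pos"])*1000; a=np.degrees(np.arctan2(R[1,1],R[0,1]))
    y=None if jaw is None else -((jaw-a+90)%180-90)
    print("t",round(o["time_s"],2),"pos",o["eef_pos"],"jaw",round(a,2),"q",o["q"],"F",o["wrist_force"],"op",round(o["opening"],3),"tilt x",R[:,0]); print("  shift",np.round(d,1),"turn",y if y is None else round(y,2))
E
python3 - <<'E'
from go import *
to([.501,-.069,.15],22.9); 
E
```

```text
t 0.1 pos [ 0.2253 -0.5284  0.2304] jaw -66.92 q [-1.3743  0.1815  1.6079  0.      1.3538 -0.2063] F [0.6991 0.0026 0.3196] op 1.002 tilt x [-0.0003  0.0016 -1.    ]
  shift [  81.1 -314.5 -433.7] turn -89.82
```

```bash
python3 -m jog '[0,-28,-39,0,100, 0,-56,-78,0,100, 0,-84,-117,0,100, 0,-112,-156,0,100, 0,-140,-195,0,100]' && python3 -m jog '[0,-28,-39,0,100, 0,-56,-78,0,100, 0,-84,-117,0,100, 0,-112,-156,0,100, 0,-140,-195,0,100]' && python3 -m jog '[15,-17,-22,0,100, 40,-34,-44,0,100, 60,-34,-44,0,100, 80,-34,-44,0,100, 80,-34,-44,0,100]'; python3 -c "
from go import *
to([.501,-.069,.035],-67.1)"
```

```text
time_s: 0.6
eef_pos: [0.3504, -0.3219, 0.231]
eef_rot: [-0.141, -0.693, -0.141, 0.693]
wrist_force: [1.5, -0.4, -0.6]
opening: 1.0
time_s: 1.1
eef_pos: [0.4749, -0.1166, 0.2312]
eef_rot: [-0.141, -0.693, -0.141, 0.693]
wrist_force: [1.6, -0.4, -0.1]
opening: 0.999
time_s: 1.6
eef_pos: [0.4993, -0.0687, 0.1481]
eef_rot: [-0.14, -0.691, -0.143, 0.695]
wrist_force: [-0.3, 0.0, -0.0]
opening: 0.996
t 1.6 pos [ 0.4993 -0.0687  0.1481] jaw -66.88 q [-0.3727  0.1211  1.8548  0.      1.1722  0.7946] F [-0.2996  0.0186 -0.0373] op 0.996 tilt x [-0.0061  0.0024 -1.    ]
  shift [113.1   1.5  -2. ] turn 0.22
```

```bash
python3 -m jog '[25,1,-1,0,100, 50,1,-1,0,100, 75,1,-1,0,100, 100,1,-1,0,100, 112,1,-1,0,100]' && python3 -m jog '[0,0,0,0,100, 0,0,0,0,60, 0,0,0,0,40, 0,0,0,0,40, 0,0,0,0,40]'&& python3 -m jog '[0,0,0,0,20, 0,0,0,0,20, 0,0,0,0,20, 0,0,0,0,20, 0,0,0,0,20]'; python3 -c "
from go import *
to([.501,-.069,.035],-67.1)
cv2.imwrite('pics/s1.png',cv2.resize(avg('scene')[100:300,220:480,::-1],(780,600)))"
```

```text
time_s: 2.1
eef_pos: [0.5021, -0.0705, 0.0381]
eef_rot: [-0.141, -0.692, -0.142, 0.694]
wrist_force: [-0.2, 0.8, -0.9]
opening: 1.003
time_s: 2.6
eef_pos: [0.504, -0.0705, 0.0412]
eef_rot: [0.142, 0.694, 0.141, -0.692]
wrist_force: [-2.1, 2.1, 8.0]
opening: 0.621
time_s: 3.1
eef_pos: [0.5039, -0.0705, 0.0412]
eef_rot: [0.142, 0.694, 0.141, -0.692]
wrist_force: [-1.9, 1.7, 6.1]
opening: 0.623
t 3.1 pos [ 0.5039 -0.0705  0.0412] jaw -66.92 q [-0.373   0.2985  1.9021  0.0006  0.9389  0.7946] F [-1.8865  1.6583  6.0952] op 0.623 tilt x [ 0.0022 -0.0003 -1.    ]
  shift [ 6.2 -2.5  2.1] turn 0.18
```

View pics/s1.png

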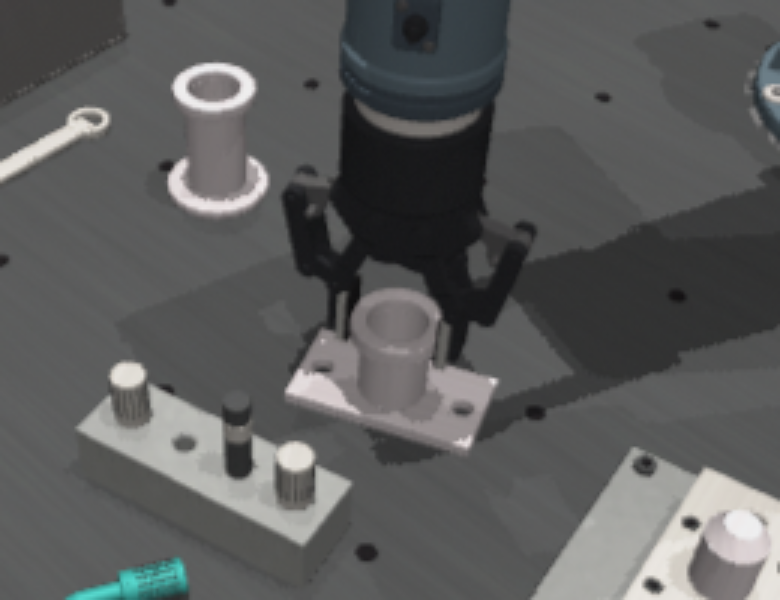

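The jaws hold the collar, with the opening stopped at 0.62. The turquoise parts no longer stand where they were, although the arm was never near them. I'll lift and check the whole scene.

```bash
python3 -m jog '[-10,0,0,0,20, -35,0,0,0,20, -70,0,0,0,20, -110,0,0,0,20, -115,0,0,0,20]'; python3 -c "
from go import *
a=avg('scene')[:,:,::-1]; b=avg('top')[:,:,::-1]; cv2.imwrite('pics/s2f.png',a); cv2.imwrite('pics/t2f.png',b)
c=np.vstack([a[80:380,0:400],b[140:340,140:540]]); cv2.imwrite('pics/s2.png',cv2.resize(c,(480,600)) if 0 else np.hstack([cv2.resize(a[80:380,180:480],(400,400)),cv2.resize(b[150:350,180:380],(400,400))]))
to([.501,-.069,.035],-67.1)"
```

```text
time_s: 3.65
eef_pos: [0.5061, -0.0717, 0.1602]
eef_rot: [0.143, 0.696, 0.14, -0.69]
wrist_force: [1.5, -0.1, -4.0]
opening: 0.624
t 3.75 pos [ 0.5037 -0.0709  0.1559] jaw -66.92 q [-0.3734  0.1141  1.845  -0.0001  1.1789  0.7946] F [-0.7646  0.1453 -4.1796] op 0.625 tilt x [ 0.0032 -0.0014 -1.    ]
  shift [120.9  -3.1   2.1] turn 0.18
```

View pics/s2.png

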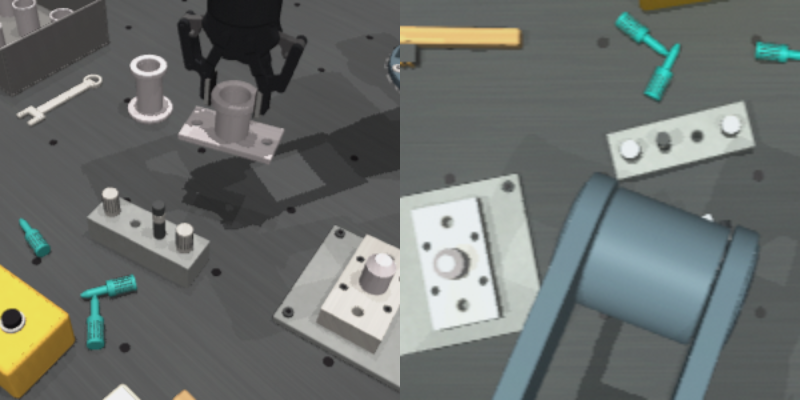

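The three turquoise look-alikes toppled by themselves and lie clear of the work. The spool is held level, weighing about 0.43 kg. Next I carry it to the fixture.

```bash
python3 -c "
from go import *
to([.508,.156,.162],11.1)"
```

```text
t 3.75 pos [ 0.5037 -0.0709  0.1559] jaw -66.92 q [-0.3734  0.1141  1.845  -0.0001  1.1789  0.7946] F [-0.7646  0.1453 -4.1796] op 0.625 tilt x [ 0.0032 -0.0014 -1.    ]
  shift [  -6.4 -207.   -92.9] turn -78.02
```

```bash
python3 -m jog '[-2,-30,-13,-8,20, -4,-75,-33,-16,20, -6,-120,-53,-24,20, -6,-165,-73,-32,20, -6,-207,-93,-40,20]' && python3 -m jog '[0,0,0,-8,20, 0,0,0,-16,20, 0,0,0,-24,20, 0,0,0,-32,20, 0,0,0,-38,20]' && python3 -m jog '[0,0,0,0,20, 0,0,0,0,20, 0,0,0,0,20, 0,0,0,0,20, 0,0,0,0,20]'; python3 -c "
from go import *
a=avg('scene')[:,:,::-1]; cv2.imwrite('pics/s3f.png',a)
cv2.imwrite('pics/s3.png',cv2.resize(a[180:380,340:600],(780,600),interpolation=cv2.INTER_CUBIC))
to([.508,.156,.162],11.1)"
```

```text
time_s: 4.25
eef_pos: [0.5052, 0.1582, 0.1578]
eef_rot: [-0.371, -0.6, -0.372, 0.603]
wrist_force: [1.7, -0.8, -5.3]
opening: 0.623
time_s: 4.75
eef_pos: [0.5054, 0.1563, 0.1575]
eef_rot: [0.546, 0.447, 0.548, -0.449]
wrist_force: [0.5, 1.0, -5.0]
opening: 0.622
time_s: 5.25
eef_pos: [0.5073, 0.1563, 0.1602]
eef_rot: [0.546, 0.45, 0.546, -0.45]
wrist_force: [-0.3, 0.1, -4.9]
opening: 0.622
t 5.3 pos [0.5073 0.1563 0.1603] jaw 11.04 q [ 0.0752  0.1593  1.7839  0.      1.1983 -0.1176] F [ 1.2956 -0.1949 -4.9443] op 0.621 tilt x [ 0.  0. -1.]
  shift [-1.7  0.6  0.5] turn -0.06
```

View pics/s3.png

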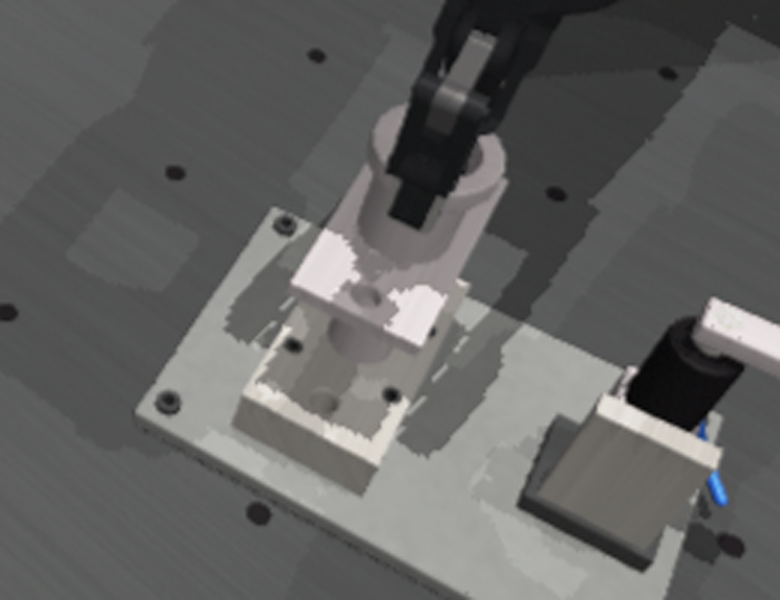

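The spool hangs above the spindle with its far hole at crop (372,297), full px (464,279). In the lifted picture its holes were at full px (328,172) and (380,186). I'll use both pictures for the offset and yaw.

```bash
cat > e.py <<'E'
from m import *
np.set_printoptions(precision=4,suppress=True)
a=cv2.imread("pics/s2f.png")
def hole(a,u,v,z,r=5,k=.5):
    g=cv2.cvtColor(a,cv2.COLOR_BGR2GRAY); w=g[int(v)-r:int(v)+r+1,int(u)-r:int(u)+r+1]
    thr=np.percentile(w,75)*k+np.percentile(w,3)*(1-k)
    c,e,wh=blob(a,"scene",u,v,thr,True,r); p=cast("scene",*c,z); print(np.round(c,2),wh,int(thr),p); return p
z=.1559-.0412+.008
h1=hole(a,327.7,172.2,z); h2=hole(a,380.2,185.8,z)
mid=(h1+h2)/2; yaw=np.degrees(np.arctan2(*(h1-h2)[1::-1])); print("len",np.linalg.norm(h1-h2),mid,yaw)
from go import *
off=mid[:2]-np.array([.5037,-.0709]); t=np.radians(77.96); Rz=np.array([[np.cos(t),-np.sin(t)],[np.sin(t),np.cos(t)]])
print("off",off,"pred spool now (scene frame)",Rz@off+[.5073,.1563],"yaw",yaw+77.96)
b=cv2.imread("pics/s3f.png"); hf=hole(b,464,279,.1603-.0412+.008)
print("centre from far hole",hf[:2]-.045*np.array([np.cos(np.radians(yaw+77.96)),np.sin(np.radians(yaw+77.96))]),"seat scene (.5082,.1556)")
E
python3 e.py
```

```text
[328.28 170.78] [ 8.7972 12.9608] 137 [ 0.5161 -0.1194  0.1227]
[379.94 186.29] [4.9876 8.8651] 129 [ 0.4844 -0.0336  0.1227]
len 0.09144735665258343 [ 0.5002 -0.0765  0.1227] -69.67372710408704
off [-0.0035 -0.0056] pred spool now (scene frame) [0.5121 0.1518] yaw 8.286272895912958
[462.6  277.98] [5.8296 9.2566] 119 [0.5519 0.1636 0.1271]
centre from far hole [0.5073 0.1571] seat scene (.5082,.1556)
```

```bash
cat >> e.py <<'E'
print("---s1")
c=cv2.imread("pics/s1.png"); f=np.zeros((480,640,3),np.uint8); f[100:300,220:480]=cv2.resize(c,(260,200),interpolation=cv2.INTER_AREA)
for k in(.4,.6):
    h1=hole(f,327.5,222.4,.008,4,k); h2=hole(f,374.5,235.7,.008,4,k); print((h1+h2)/2,np.linalg.norm(h1-h2),np.degrees(np.arctan2(*(h1-h2)[1::-1])))
# flange front short edge in s3f: bright flange top corners, straight-line fit of left long edge
g=cv2.cvtColor(b,cv2.COLOR_BGR2GRAY)
print(g[262:300:2,430:490:3])
E
python3 e.py | sed -n '/s1/,$p'
```

```text
---s1
[327.33 222.53] [2.2437 5.7578] 98 [ 0.5218 -0.1119  0.008 ]
[373.84 236.45] [3.276  6.5523] 107 [ 0.4867 -0.0288  0.008 ]
[ 0.5043 -0.0703  0.008 ] 0.09015881281271769 -67.10986105499539
[327.25 222.29] [3.0656 7.5698] 111 [ 0.5215 -0.1124  0.008 ]
[373.78 236.2 ] [4.8686 7.3877] 125 [ 0.4863 -0.0293  0.008 ]
[ 0.5039 -0.0709  0.008 ] 0.0902359438306194 -67.0908383937828
[[157 157 111 114 113 222 220 219 223 155 121 109 105 108 110 111 115 115
  112 114]
 [158 102 117 117 146 224 220 221 224 208 119 129 121 110 111 113 115 113
  114 121]
 [131 105 114 115 218 220 220 222 223 224 119 120 121 116 111 114 115 114
  123 144]
 [ 97 112 116 116 224 220 222 224 222 208 125 120 120 120 117 119 142 141
  148 146]
 [ 97  97 102 196 221 220 221 223 223 206 134 121 139 127 142 139 149 145
  146 147]
 [ 97  97  96 223 220 221 223 222 222 221 165 122 135 150 146 147 149 148
  145 148]
 [ 98  99 111 222 221 222 223 222 184 164 140 131 148 149 146 149 146 148
  146 148]
 [ 97  98 110 121 196 222 222 230 136 119 117 111 140 146 166 200 223 226
  166 148]
 [ 98  99 105 115 110 169 221 173 164 1
[... 196 characters left out ...]
 226 228
  229 179]
 [100  98 107 155 127 129 120 108 109 136 156 148 147 147 198 229 225 228
  229 137]
 [100  99 143 156 135 127 126  87 108 110 117 144 148 148 226 227 227 229
  222 135]
 [158  98 154 154 138 126 126  80  95 108 108 110 138 168 228 226 228 228
  148 135]
 [ 98 153 201 155 142 127 119  84  96 103 109 110 108 169 229 225 228 229
   54 134]
 [100 211 116 153 129 126 111  89  97 106 111 114 108 110 143 222 228 222
  115 129]
 [132 174  40  55 127 126 112  95  99 108 111 115 116 114 113 112 188 167
  136 112]
 [198 131  57  46 126 113 112 104 102 109 112 116 120 117 130 112 112 136
  134 103]
 [209 128 126 115 126 112 111 112 106 110 113 118 120 123 136 135 122 136
  131 101]]
```

```bash
python3 -m jog '[8,0.7,0.4,-0.2,20, 16,0.7,0.4,-0.2,20, 24,0.7,0.4,-0.2,20, 30,0.7,0.4,-0.2,20, 34,0.7,0.4,-0.2,20]' && python3 -m jog '[5,0,0,0,20, 10,0,0,0,20, 15,0,0,0,20, 19,0,0,0,20, 22,0,0,0,20]' ; python3 -c "
from go import *
to([.508,.156,.0832],11.1)"
```

```text
time_s: 5.8
eef_pos: [0.5075, 0.1561, 0.1251]
eef_rot: [0.546, 0.448, 0.547, -0.449]
wrist_force: [-0.6, 1.1, -4.8]
opening: 0.623
time_s: 6.3
eef_pos: [0.5079, 0.1562, 0.1039]
eef_rot: [0.547, 0.448, 0.547, -0.448]
wrist_force: [-1.6, 0.4, -3.6]
opening: 0.62
t 6.3 pos [0.5079 0.1562 0.1039] jaw 11.28 q [ 0.0747  0.2388  1.8192  0.0002  1.0841 -0.1223] F [-1.637   0.371  -3.6337] op 0.62 tilt x [-0.0004  0.0001 -1.    ]
  shift [20.7  0.1  0.2] turn 0.18
```

No side force, and the spindle is entering. I continue down.

```bash
python3 -m jog '[4,0,0,0,20, 8,0,0,0,20, 12,0,0,0,20, 15,0,0,0,20, 17,0,0,0,20]' && python3 -m jog '[1,0,0,0,20, 2,0,0,0,20, 3,0,0,0,20, 3.5,0,0,0,20, 3.5,0,0,0,20]' ; python3 -c "
from go import *
to([.508,.156,.0832],11.1)"
```

```text
time_s: 6.8
eef_pos: [0.5079, 0.1562, 0.0869]
eef_rot: [0.547, 0.448, 0.547, -0.449]
wrist_force: [-2.8, 0.8, -1.6]
opening: 0.62
time_s: 7.3
eef_pos: [0.5079, 0.1562, 0.0837]
eef_rot: [0.547, 0.448, 0.547, -0.448]
wrist_force: [-2.8, 1.3, -2.8]
opening: 0.623
t 7.3 pos [0.5079 0.1562 0.0837] jaw 11.28 q [ 0.0747  0.2701  1.8288  0.0002  1.0431 -0.1223] F [-2.7864  1.2662 -2.7973] op 0.623 tilt x [-0.0004  0.0001 -1.    ]
  shift [0.5 0.1 0.2] turn 0.18
```

```bash
python3 -m jog '[0.4,0,0,0,20, 0.8,0,0,0,20, 1.2,0,0,0,20, 1.2,0,0,0,20, 1.2,0,0,0,20]'; python3 -c "
from go import *
a=avg('scene')[:,:,::-1]; cv2.imwrite('pics/s4f.png',a)
cv2.imwrite('pics/s4.png',cv2.resize(a[220:350,380:560],(780,563),interpolation=cv2.INTER_CUBIC))"
```

```text
time_s: 7.8
eef_pos: [0.5079, 0.1565, 0.0833]
eef_rot: [0.547, 0.448, 0.547, -0.448]
wrist_force: [-7.2, 2.8, 4.6]
opening: 0.62
```

View pics/s4.png

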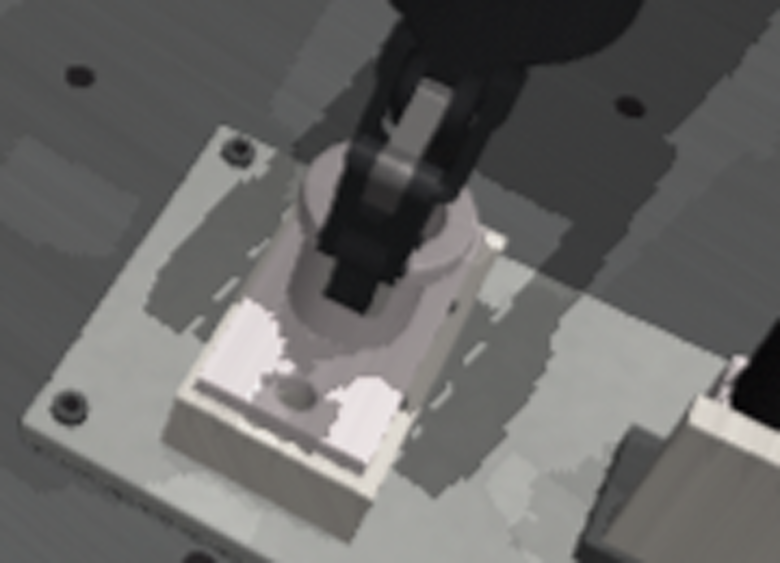

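It's seated: the flange is parallel to the block, the bore shows through the far hole, and z has stopped at 0.0833 with upward contact force. I'll release, rise and move over the first pin.

```bash
python3 -m jog '[-0.8,0,0,0,20, -0.8,0,0,0,60, -0.8,0,0,0,100, -0.8,0,0,0,100, -0.8,0,0,0,100]' && python3 -m jog '[-15,0,0,0,100, -45,0,0,0,100, -80,0,0,0,100, -110,0,0,0,100, -115,0,0,0,100]'; python3 -c "
from go import *
to([.6245,-.0341,.130],13.1)"
```

```text
time_s: 8.35
eef_pos: [0.5095, 0.1558, 0.0842]
eef_rot: [0.548, 0.449, 0.546, -0.448]
wrist_force: [0.8, 0.3, 0.5]
opening: 0.998
time_s: 8.85
eef_pos: [0.5113, 0.1561, 0.2033]
eef_rot: [0.549, 0.451, 0.544, -0.446]
wrist_force: [-0.0, -0.1, -0.1]
opening: 1.003
t 8.85 pos [0.5113 0.1561 0.2033] jaw 11.27 q [ 0.0744  0.1116  1.7441 -0.0003  1.2768 -0.1222] F [-0.0394 -0.0662 -0.1323] op 1.003 tilt x [ 0.0091  0.0004 -1.    ]
  shift [ 74.3  73.2 208.6] turn -1.83
```

```bash
python3 -m jog '[0,16,42,-1.8,70, 0,32,84,-1.8,70, 0,48,126,-1.8,60, 0,64,168,-1.8,60, 0,75,208,-1.8,60]' && python3 -m jog '[20,0,0,0,60, 40,0,0,0,60, 60,0,0,0,60, 72,0,0,0,60, 72,0,0,0,60]'; python3 - <<'E'
from go import *
from m import blob
to([.6245,-.0341,.045],13.1)
b=avg('top')[:,:,::-1]; a=avg('scene')[:,:,::-1]; cv2.imwrite('pics/t5f.png',b); cv2.imwrite('pics/s5f.png',a)
cv2.imwrite('pics/t5.png',np.hstack([cv2.resize(a[180:310,240:370],(400,400),interpolation=cv2.INTER_CUBIC),cv2.resize(b[230:330,160:260],(400,400),interpolation=cv2.INTER_CUBIC)]))
E
```

```text
time_s: 9.35
eef_pos: [0.6234, -0.0353, 0.1978]
eef_rot: [0.554, 0.44, 0.553, -0.44]
wrist_force: [0.7, -0.2, 0.5]
opening: 0.602
time_s: 9.85
eef_pos: [0.6208, -0.033, 0.1238]
eef_rot: [0.552, 0.439, 0.555, -0.441]
wrist_force: [-1.0, -0.3, -0.2]
opening: 0.599
t 9.85 pos [ 0.6208 -0.033   0.1238] jaw 13.07 q [-0.2436  0.3951  1.5667 -0.0002  1.1841 -0.4717] F [-1.0454 -0.3429 -0.2122] op 0.599 tilt x [-0.0042  0.0009 -1.    ]
  shift [78.8  3.7  2.1] turn -0.03
```

View pics/t5.png

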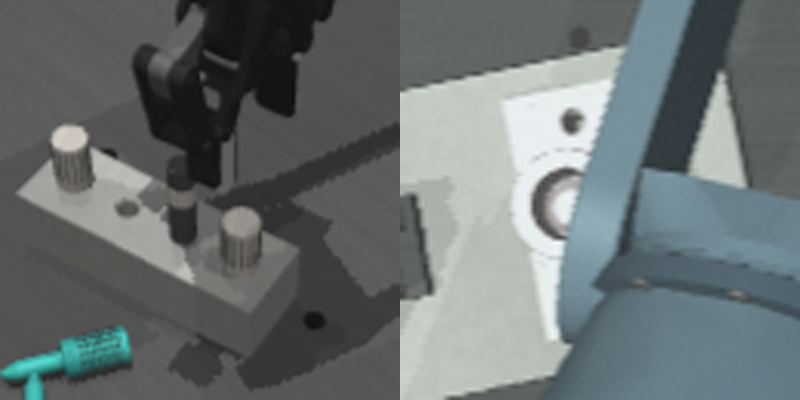

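The spool stands seated in the top view with its far bolt hole over the bore. I descend on the first pin.

```bash
python3 -m jog '[0,2.5,1.5,0,60, 10,2.5,1.5,0,60, 25,2.5,1.5,0,60, 40,2.5,1.5,0,60, 40,2.5,1.5,0,60]'; python3 -c "
from go import *
to([.6245,-.0341,.045],13.1)"
```

```text
time_s: 10.45
eef_pos: [0.6225, -0.0335, 0.0826]
eef_rot: [0.552, 0.439, 0.556, -0.441]
wrist_force: [-1.0, 0.7, -0.4]
opening: 0.6
t 10.45 pos [ 0.6225 -0.0335  0.0826] jaw 13.08 q [-0.2438  0.453   1.58   -0.      1.1148 -0.4721] F [-1.0132  0.6907 -0.4271] op 0.6 tilt x [-0.006   0.0015 -1.    ]
  shift [37.5  2.   1.2] turn -0.02
```

```bash
python3 -m jog '[10,0,0,0,60, 20,0,0,0,60, 30,0,0,0,60, 36,0,0,0,60, 36,0,0,0,60]' && python3 -m jog '[0,0,0,0,60, 0,0,0,0,60, 0,0,0,0,10, 0,0,0,0,5, 0,0,0,0,5]' && python3 -m jog '[0,0,0,0,5, 0,0,0,0,5, 0,0,0,0,5, 0,0,0,0,5, 0,0,0,0,5]'; python3 -c "
from go import *
to([.6245,-.0341,.045],13.1)"
```

```text
time_s: 10.95
eef_pos: [0.6242, -0.0339, 0.049]
eef_rot: [0.553, 0.439, 0.554, -0.44]
wrist_force: [-0.6, 1.0, -0.1]
opening: 0.605
time_s: 11.45
eef_pos: [0.625, -0.0342, 0.051]
eef_rot: [0.554, 0.44, 0.554, -0.44]
wrist_force: [-2.6, 0.1, 4.3]
opening: 0.212
time_s: 11.95
eef_pos: [0.625, -0.0343, 0.051]
eef_rot: [0.554, 0.44, 0.554, -0.44]
wrist_force: [-2.7, -0.6, 5.6]
opening: 0.21
t 11.95 pos [ 0.625  -0.0343  0.051 ] jaw 13.08 q [-0.2439  0.4987  1.5883 -0.0003  1.0546 -0.4721] F [-2.7381 -0.623   5.5722] op 0.21 tilt x [-0.0001 -0.0002 -1.    ]
  shift [ 6.  -0.5 -0.3] turn -0.02
```

```bash
python3 -m jog '[0,0,0,0,50, 0,0,0,0,50, 3,0,0,0,50, 6,0,0,0,50, 6,0,0,0,50]' && python3 -m jog '[0,0,0,0,30, 0,0,0,0,5, 0,0,0,0,5, 0,0,0,0,5, 0,0,0,0,5]' && python3 -c "
from go import *
to([.6245,-.0341,.15],13.1)" && python3 -m jog '[-10,0,0,0,5, -35,0,0,0,5, -65,0,0,0,5, -100,0,0,0,5, -110,0,0,0,5]'; python3 -c "
from go import *
to([.5524,.1642,.150],101.1)"
```

```text
time_s: 12.45
eef_pos: [0.6246, -0.0339, 0.0435]
eef_rot: [0.553, 0.44, 0.554, -0.44]
wrist_force: [-0.6, -0.2, 0.1]
opening: 0.502
time_s: 12.95
eef_pos: [0.6249, -0.0341, 0.0444]
eef_rot: [0.554, 0.44, 0.554, -0.44]
wrist_force: [-2.2, -1.1, 1.9]
opening: 0.214
t 12.95 pos [ 0.6249 -0.0341  0.0444] jaw 13.08 q [-0.2438  0.5082  1.5901 -0.0002  1.0438 -0.4721] F [-2.246  -1.0856  1.9273] op 0.214 tilt x [-0.0005 -0.     -1.    ]
  shift [-105.6   -0.4   -0.1] turn -0.02
time_s: 13.45
eef_pos: [0.6279, -0.0346, 0.1596]
eef_rot: [0.556, 0.441, 0.551, -0.438]
wrist_force: [1.2, 0.0, -1.0]
opening: 0.212
t 13.45 pos [ 0.6279 -0.0346  0.1596] jaw 13.09 q [-0.2436  0.3607  1.5342  0.0002  1.2384 -0.4721] F [ 1.162   0.0417 -0.9574] op 0.212 tilt x [ 0.008  -0.0018 -1.    ]
  shift [   8.7  -28.6 -210.8] turn -88.01
```

```bash
python3 -m jog '[0,-5,-42,-8,5, 0,-10,-84,-16,5, 0,-15,-126,-24,5, 0,-20,-168,-32,5, 0,-25.5,-210,-40,5]' && python3 -m jog '[0,0,0,-8,5, 0,0,0,-16,5, 0,0,0,-24,5, 0,0,0,-32,5, 0,0,0,-40,5]' && python3 -m jog '[0,0,0,-8,5, 0,0,0,-8,5, 0,0,0,-8,5, 0,0,0,-8,5, 0,0,0,-8,5]'; python3 - <<'E'
from go import *
to([.5523,.1646,.125],101.1)
b=avg('top')[:,:,::-1]; a=avg('scene')[:,:,::-1]; cv2.imwrite('pics/t6f.png',b); cv2.imwrite('pics/s6f.png',a)
cv2.imwrite('pics/t6.png',cv2.resize(a[190:340,380:560],(720,600),interpolation=cv2.INTER_CUBIC))
E
```

```text
time_s: 13.95
eef_pos: [0.5518, 0.1662, 0.1539]
eef_rot: [0.671, 0.222, 0.671, -0.222]
wrist_force: [0.4, -0.2, -1.4]
opening: 0.217
time_s: 14.45
eef_pos: [0.5524, 0.1649, 0.1538]
eef_rot: [0.707, -0.021, 0.707, 0.021]
wrist_force: [-0.2, -0.7, -0.9]
opening: 0.212
time_s: 14.95
eef_pos: [0.5527, 0.1647, 0.1543]
eef_rot: [0.704, -0.068, 0.704, 0.068]
wrist_force: [0.2, 0.1, -1.2]
opening: 0.212
t 14.95 pos [0.5527 0.1647 0.1543] jaw 100.98 q [ 0.0838  0.2639  1.6712  0.0001  1.2065 -1.6786] F [ 0.1604  0.0855 -1.229 ] op 0.212 tilt x [-0.0001  0.     -1.    ]
  shift [29.3  0.  -0.4] turn -0.12
```

View pics/t6.png

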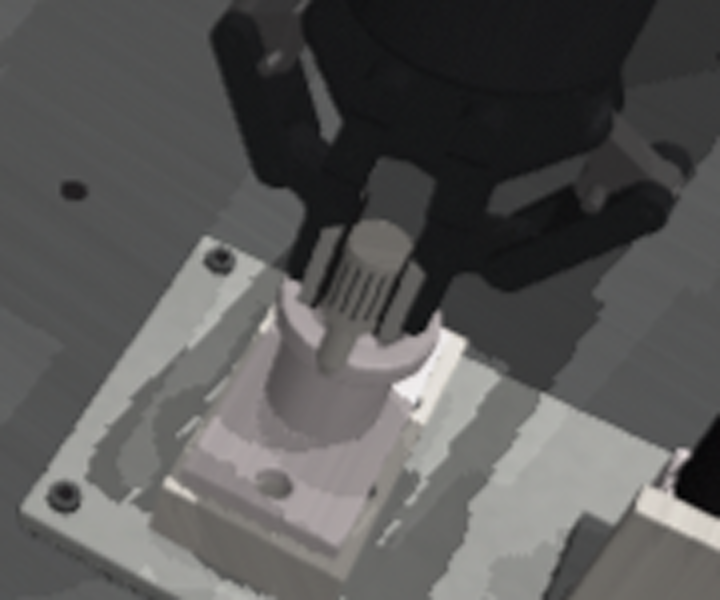

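```bash
python3 - <<'E'
from e import hole
import cv2
print("HOLE"); [hole(cv2.imread("pics/s6f.png"),448.7,310.5,.050,6,k) for k in (.4,.6)]
E
python3 -m jog '[15,0,-0.3,0,5, 30,0,-0.3,0,5, 45,0,-0.3,0,5, 56,0,-0.3,0,5, 58,0,-0.3,0,5]' && python3 -m jog '[0,0,0,0,5, 0,0,0,0,5, 0,0,0,0,5, 0,0,0,0,5, 0,0,0,0,5]'; python3 - <<'E'
from go import *
to([.5523,.1646,.0544],101.1)
a=avg('scene')[:,:,::-1]; cv2.imwrite('pics/s7f.png',a)
cv2.imwrite('pics/s7.png',cv2.resize(a[260:350,400:508],(720,600),interpolation=cv2.INTER_CUBIC))
E
```

```text
[328.28 170.78] [ 8.7972 12.9608] 137 [ 0.5161 -0.1194  0.1227]
[379.94 186.29] [4.9876 8.8651] 129 [ 0.4844 -0.0336  0.1227]
len 0.09144735665258343 [ 0.5002 -0.0765  0.1227] -69.67372710408704
off [-0.0035 -0.0056] pred spool now (scene frame) [0.5121 0.1518] yaw 8.286272895912958
[462.6  277.98] [5.8296 9.2566] 119 [0.5519 0.1636 0.1271]
centre from far hole [0.5073 0.1571] seat scene (.5082,.1556)
---s1
[327.33 222.53] [2.2437 5.7578] 98 [ 0.5218 -0.1119  0.008 ]
[373.84 236.45] [3.276  6.5523] 107 [ 0.4867 -0.0288  0.008 ]
[ 0.5043 -0.0703  0.008 ] 0.09015881281271769 -67.10986105499539
[327.25 222.29] [3.0656 7.5698] 111 [ 0.5215 -0.1124  0.008 ]
[373.78 236.2 ] [4.8686 7.3877] 125 [ 0.4863 -0.0293  0.008 ]
[ 0.5039 -0.0709  0.008 ] 0.0902359438306194 -67.0908383937828
[[157 157 111 114 113 222 220 219 223 155 121 109 105 108 110 111 115 115
  112 114]
 [158 102 117 117 146 224 220 221 224 208 119 129 121 110 111 113 115 113
  114 121]
 [131 105 114 115 218 220 220 222 223 224 119 120 121 116 111 114 115 114
  123 144]
 [ 97 112 116 116 224 220 222 224 222 208 125 120 120 120 1
[... 1193 characters left out ...]
112 112 136
  134 103]
 [209 128 126 115 126 112 111 112 106 110 113 118 120 123 136 135 122 136
  131 101]]
HOLE
[448.76 311.03] [6.4031 8.0273] 119 [0.5536 0.1642 0.05  ]
[448.19 310.81] [7.3061 9.429 ] 131 [0.5539 0.1634 0.05  ]
time_s: 15.55
eef_pos: [0.5507, 0.1644, 0.0936]
eef_rot: [0.702, -0.068, 0.705, 0.068]
wrist_force: [0.3, 0.1, -0.6]
opening: 0.214
time_s: 16.05
eef_pos: [0.5527, 0.1647, 0.0969]
eef_rot: [0.704, -0.068, 0.703, 0.068]
wrist_force: [0.4, -0.6, -0.6]
opening: 0.215
t 16.05 pos [0.5527 0.1647 0.0969] jaw 101.08 q [ 0.0838  0.3386  1.7062  0.      1.0959 -1.6804] F [ 0.3829 -0.581  -0.63  ] op 0.215 tilt x [ 0.0009  0.0001 -1.    ]
  shift [42.5  0.  -0.5] turn -0.02
```

View pics/s7.png

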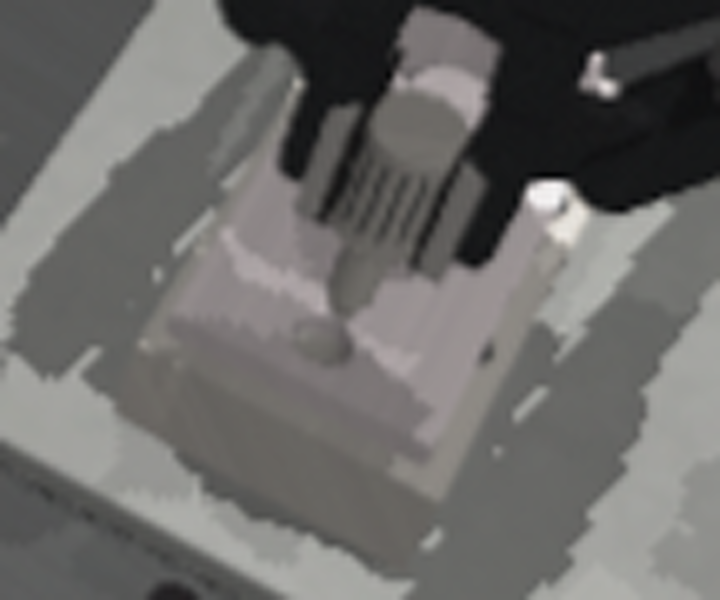

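The tip is about 10 mm above the far hole (crop (347,317) against (325,342)) and lines up to within 1 mm. I insert it slowly.

```bash
python3 -m jog '[4,0,0,0,5, 8,0,0,0,5, 12,0,0,0,5, 15,0,0,0,5, 18,0,0,0,5]' && python3 -m jog '[2,0,0,0,5, 4,0,0,0,5, 6,0,0,0,5, 8,0,0,0,5, 10,0,0,0,5]'; python3 -c "
from go import *
to([.5523,.1646,.0544],101.1)"
```

```text
time_s: 16.6
eef_pos: [0.5523, 0.1646, 0.0779]
eef_rot: [0.704, -0.068, 0.704, 0.068]
wrist_force: [0.9, -0.4, -0.8]
opening: 0.212
time_s: 17.1
eef_pos: [0.5525, 0.1646, 0.0683]
eef_rot: [0.704, -0.068, 0.704, 0.068]
wrist_force: [0.5, 0.3, -0.3]
opening: 0.214
t 17.1 pos [0.5525 0.1646 0.0683] jaw 101.08 q [ 0.0838  0.3809  1.7178  0.      1.0429 -1.6804] F [ 0.5161  0.3045 -0.3232] op 0.214 tilt x [ 0.0001  0.     -1.    ]
  shift [13.9 -0.  -0.2] turn -0.02
```

No force with the tip 18 mm deep, so I continue to home.

```bash
python3 -m jog '[3,0,0,0,5, 6,0,0,0,5, 9,0,0,0,5, 11,0,0,0,5, 12,0,0,0,5]' && python3 -m jog '[0.7,0,0,0,5, 1.4,0,0,0,5, 2,0,0,0,5, 2.6,0,0,0,5, 2.8,0,0,0,5]'; python3 -c "
from go import *
to([.5523,.1646,.0544],101.1)"
```

```text
time_s: 17.6
eef_pos: [0.5524, 0.1645, 0.0562]
eef_rot: [0.704, -0.068, 0.704, 0.068]
wrist_force: [1.3, 0.2, -0.6]
opening: 0.215
time_s: 18.1
eef_pos: [0.5526, 0.1647, 0.0544]
eef_rot: [0.704, -0.068, 0.704, 0.068]
wrist_force: [-2.6, -0.7, 8.2]
opening: 0.212
t 18.1 pos [0.5526 0.1647 0.0544] jaw 101.09 q [ 0.0839  0.4027  1.7218 -0.0001  1.017  -1.6804] F [-2.649  -0.6587  8.2452] op 0.212 tilt x [ 0.0002 -0.0001 -1.    ]
  shift [ 0.   0.  -0.3] turn -0.01
```

```bash
python3 -m jog '[-0.5,0,0,0,40, -0.5,0,0,0,60, -0.5,0,0,0,60, -0.5,0,0,0,60, -0.5,0,0,0,60]' && python3 -m jog '[-15,0,0,0,60, -45,0,0,0,60, -85,0,0,0,60, -125,0,0,0,60, -135,0,0,0,60]'; python3 -c "
from go import *
to([.6490,-.1395,.125],13.1)"
```

```text
time_s: 18.6
eef_pos: [0.5524, 0.1646, 0.054]
eef_rot: [0.704, -0.068, 0.704, 0.068]
wrist_force: [0.5, 0.7, -0.1]
opening: 0.602
time_s: 19.1
eef_pos: [0.5555, 0.165, 0.1958]
eef_rot: [0.707, -0.068, 0.7, 0.068]
wrist_force: [0.2, 0.4, 0.2]
opening: 0.593
t 19.1 pos [0.5555 0.165  0.1958] jaw 101.09 q [ 0.084   0.2174  1.6382  0.      1.2763 -1.6804] F [0.1695 0.3726 0.1719] op 0.593 tilt x [ 0.0097  0.0008 -1.    ]
  shift [  71.5 -316.7   32.5] turn 87.99
```

```bash
python3 -m jog '[0,-48,5,0,60, 0,-96,10,0,60, 0,-144,16,0,60, 0,-192,22,0,60, 0,-240,27,0,60]' && python3 -m jog '[0,-40,5,8,60, 0,-77,9,16,60, 0,-77,9,24,60, 0,-77,9,32,60, 0,-77,9,40,60]' && python3 -m jog '[10,0,0,8,60, 20,0,0,16,60, 35,0,0,24,60, 50,0,0,32,60, 60,0,0,40,60]' && python3 -m jog '[0,0,0,8,60, 0,0,0,8,60, 0,0,0,8,60, 0,0,0,8,60, 0,0,0,8,60]'; python3 - <<'E'
from go import *
to([.6490,-.1395,.0444],13.1)
b=avg('top')[:,:,::-1]; a=avg('scene')[:,:,::-1]; cv2.imwrite('pics/t8f.png',b); cv2.imwrite('pics/s8f.png',a)
cv2.imwrite('pics/t8.png',np.hstack([cv2.resize(a[150:280,220:350],(400,400),interpolation=cv2.INTER_CUBIC),cv2.resize(b[230:330,160:260],(400,400),interpolation=cv2.INTER_CUBIC)]))
E
```

```text
time_s: 19.6
eef_pos: [0.6253, -0.0675, 0.1895]
eef_rot: [0.704, -0.068, 0.704, 0.068]
wrist_force: [0.8, 0.3, 0.2]
opening: 0.602
time_s: 20.1
eef_pos: [0.6484, -0.1401, 0.189]
eef_rot: [0.684, 0.179, 0.684, -0.179]
wrist_force: [-1.6, -0.6, -0.3]
opening: 0.603
time_s: 20.6
eef_pos: [0.6479, -0.1393, 0.128]
eef_rot: [0.581, 0.402, 0.582, -0.402]
wrist_force: [0.7, -0.5, -0.4]
opening: 0.599
time_s: 21.1
eef_pos: [0.6489, -0.1396, 0.1295]
eef_rot: [0.554, 0.439, 0.554, -0.439]
wrist_force: [-0.0, 1.0, -1.4]
opening: 0.596
t 21.1 pos [ 0.6489 -0.1396  0.1295] jaw 13.17 q [-0.3904  0.4699  1.4486 -0.      1.2225 -0.6203] F [-0.019   0.9663 -1.4418] op 0.596 tilt x [ 0.0006 -0.0003 -1.    ]
  shift [85.1  0.1 -0.1] turn 0.07
```

View pics/t8.png

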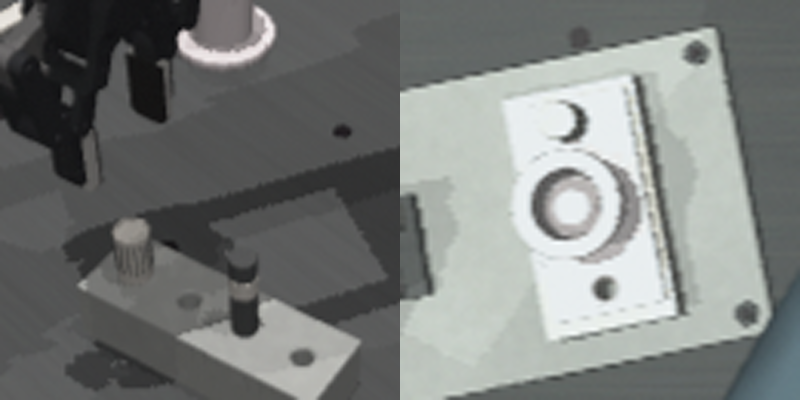

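The first pin stands in the far hole with the spool seated, and the near hole with its bore beneath shows at top px (211,302). I grip the second pin.

```bash
python3 -m jog '[20,0,0,0,60, 40,0,0,0,60, 60,0,0,0,60, 75,0,0,0,60, 84,0,0,0,60]' && python3 -m jog '[1,0,0,0,60, 1,0,0,0,60, 1,0,0,0,10, 1,0,0,0,5, 1,0,0,0,5]' && python3 -m jog '[0,0,0,0,5, 0,0,0,0,5, 0,0,0,0,5, 0,0,0,0,5, 0,0,0,0,5]'; python3 - <<'E'
from go import *
to([.6490,-.1395,.0444],13.1)
from m import blob
for th in(150,185): c=blob(cv2.imread('pics/t8f.png'),'top',211,302,th,True,6); print(c,cast('top',*c[0],.05))
E
```

```text
time_s: 21.7
eef_pos: [0.648, -0.1393, 0.0435]
eef_rot: [0.553, 0.44, 0.554, -0.44]
wrist_force: [-0.4, 0.0, 0.9]
opening: 0.6
time_s: 22.2
eef_pos: [0.6494, -0.1399, 0.0454]
eef_rot: [0.554, 0.44, 0.553, -0.44]
wrist_force: [-1.4, -0.1, 4.0]
opening: 0.214
time_s: 22.7
eef_pos: [0.6494, -0.1399, 0.0454]
eef_rot: [0.554, 0.44, 0.553, -0.44]
wrist_force: [-0.9, 0.7, 5.9]
opening: 0.213
t 22.7 pos [ 0.6494 -0.1399  0.0454] jaw 13.08 q [-0.3904  0.5761  1.4823 -0.0001  1.0814 -0.6187] F [-0.8548  0.6764  5.8757] op 0.213 tilt x [ 0.0016 -0.0007 -1.    ]
  shift [ 1.  -0.3 -0.5] turn -0.02
((210.37054586808188, 301.68108731362145), (210.32230758666992, 301.62015199661255), array([4.6565, 5.9005])) [0.4632 0.1474 0.05  ]
((210.56106438777357, 301.65696780611324), (210.49160623550415, 301.59430837631226), array([5.7684, 6.4087])) [0.4633 0.147  0.05  ]
```

```bash
python3 -m jog '[-10,0,0,0,5, -40,0,0,0,5, -75,0,0,0,5, -110,0,0,0,5, -120,0,0,0,5]' && python3 -m jog '[0,-14,-40,0,5, 0,-28,-80,0,5, 0,-42,-120,0,5, 0,-57,-160,0,5, 0,-72,-200,0,5]' && python3 -m jog '[0,-14,-40,-8,5, 0,-28,-80,-16,5, 0,-43,-121,-24,5, 0,-43,-121,-32,5, 0,-43,-121,-40,5]' && python3 -m jog '[0,0,0,-8,5, 0,0,0,-16,5, 0,0,0,-24,5, 0,0,0,-32,5, 0,0,0,-40,5]' && python3 -m jog '[0,0,0,-8,5, 0,0,0,-8,5, 0,0,0,-8,5, 0,0,0,-8,5, 0,0,0,-8,5]'; python3 - <<'E'
from go import *
to([.4644,.1471,.100],101.1)
E
```

```text
time_s: 23.2
eef_pos: [0.651, -0.1404, 0.1694]
eef_rot: [0.556, 0.441, 0.551, -0.439]
wrist_force: [0.5, -0.3, -0.6]
opening: 0.212
time_s: 23.7
eef_pos: [0.5315, 0.0403, 0.1631]
eef_rot: [0.553, 0.44, 0.554, -0.44]
wrist_force: [1.3, 0.3, -1.2]
opening: 0.218
time_s: 24.2
eef_pos: [0.4624, 0.1484, 0.1633]
eef_rot: [0.671, 0.221, 0.672, -0.221]
wrist_force: [0.3, 0.1, -1.1]
opening: 0.214
time_s: 24.7
eef_pos: [0.4633, 0.1471, 0.1632]
eef_rot: [0.706, -0.021, 0.707, 0.021]
wrist_force: [-0.5, 0.3, -1.3]
opening: 0.212
time_s: 25.2
eef_pos: [0.4639, 0.1471, 0.164]
eef_rot: [0.704, -0.068, 0.704, 0.068]
wrist_force: [0.1, 0.5, -0.9]
opening: 0.213
t 25.2 pos [0.4639 0.1471 0.164 ] jaw 100.99 q [ 0.0625  0.0568  1.8891 -0.      1.1959 -1.7   ] F [ 0.1179  0.4566 -0.8982] op 0.213 tilt x [-0.0001 -0.     -1.    ]
  shift [64.  -0.1  0.5] turn -0.11
```

```bash
python3 -m jog '[15,0,0.4,0,5, 30,0,0.4,0,5, 45,0,0.4,0,5, 58,0,0.4,0,5, 62,0,0.4,0,5]' && python3 -m jog '[0,0,0,0,5, 3,0,0,0,5, 6,0,0,0,5, 9,0,0,0,5, 12,0,0,0,5]' && python3 -m jog '[2,0,0,0,5, 4,0,0,0,5, 6,0,0,0,5, 8,0,0,0,5, 10,0,0,0,5]'; python3 -c "
from go import *
to([.4644,.1471,.0554],101.1)"
```

```text
time_s: 25.7
eef_pos: [0.4634, 0.1471, 0.1006]
eef_rot: [0.703, -0.068, 0.705, 0.068]
wrist_force: [-1.7, 0.5, -1.0]
opening: 0.213
time_s: 26.2
eef_pos: [0.4646, 0.1472, 0.0901]
eef_rot: [0.704, -0.068, 0.704, 0.068]
wrist_force: [-0.4, 0.3, 0.1]
opening: 0.216
time_s: 26.7
eef_pos: [0.4645, 0.1472, 0.08]
eef_rot: [0.704, -0.068, 0.704, 0.068]
wrist_force: [-0.0, -0.0, -1.0]
opening: 0.216
t 26.7 pos [0.4645 0.1472 0.08  ] jaw 101.08 q [ 0.0627  0.1874  1.9417  0.      1.0124 -1.7015] F [-0.0222 -0.0266 -1.0206] op 0.216 tilt x [ 0.0001  0.     -1.    ]
  shift [24.6 -0.1 -0.1] turn -0.02
```

The tip is 7 mm inside the hole and still force-free, so I go on.

```bash
python3 -m jog '[2,0,0,0,5, 4,0,0,0,5, 6,0,0,0,5, 8,0,0,0,5, 10,0,0,0,5]' && python3 -m jog '[2,0,0,0,5, 4,0,0,0,5, 6,0,0,0,5, 8,0,0,0,5, 10,0,0,0,5]'; python3 -c "
from go import *
to([.4644,.1471,.0554],101.1)"
```

```text
time_s: 27.2
eef_pos: [0.4647, 0.1471, 0.0701]
eef_rot: [0.704, -0.068, 0.704, 0.068]
wrist_force: [0.4, -1.6, 0.2]
opening: 0.214
time_s: 27.7
eef_pos: [0.4646, 0.1471, 0.06]
eef_rot: [0.704, -0.068, 0.704, 0.068]
wrist_force: [2.2, -1.1, -0.1]
opening: 0.211
t 27.7 pos [0.4646 0.1471 0.06  ] jaw 101.08 q [ 0.0626  0.2235  1.9492 -0.0001  0.9685 -1.7015] F [ 2.2075 -1.1209 -0.14  ] op 0.211 tilt x [ 0.0004 -0.0001 -1.    ]
  shift [ 4.6  0.  -0.2] turn -0.02
```

```bash
python3 -m jog '[1.2,0,0,0,5, 2.4,0,0,0,5, 3.6,0,0,0,5, 4.6,0,0,0,5, 5.4,0,0,0,5]'; python3 -c "
from go import *
to([.4644,.1471,.0554],101.1)"
```

```text
time_s: 28.2
eef_pos: [0.4647, 0.1471, 0.0553]
eef_rot: [0.704, -0.068, 0.704, 0.068]
wrist_force: [-3.0, -2.1, 13.5]
opening: 0.215
t 28.2 pos [0.4647 0.1471 0.0553] jaw 101.08 q [ 0.0626  0.2326  1.9504 -0.0001  0.9584 -1.7015] F [-3.0409 -2.1302 13.471 ] op 0.215 tilt x [ 0.0002 -0.0001 -1.    ]
  shift [-0.1  0.  -0.3] turn -0.02
```

Home: 0.0553 against the 0.0554 expected, with contact force. I release, rise, clear the view and check.

```bash
python3 -m jog '[-0.6,0,0,0,40, -0.6,0,0,0,60, -0.6,0,0,0,60, -0.6,0,0,0,60, -0.6,0,0,0,60]' && python3 -m jog '[-15,0,0,0,60, -45,0,0,0,60, -85,0,0,0,60, -125,0,0,0,60, -145,0,0,0,60]' && python3 -m jog '[0,-40,0,0,60, 0,-85,0,0,60, 0,-130,0,0,60, 0,-175,0,0,60, 0,-220,0,0,60]' && python3 -m jog '[0,-30,0,0,60, 0,-60,0,0,60, 0,-60,0,0,60, 0,-60,0,0,60, 0,-60,0,0,60]'; python3 - <<'E'
from go import *
b=avg('top')[:,:,::-1]; a=avg('scene')[:,:,::-1]; cv2.imwrite('pics/t9f.png',b); cv2.imwrite('pics/s9f.png',a)
cv2.imwrite('pics/t9.png',np.hstack([cv2.resize(a[190:350,380:540],(400,400),interpolation=cv2.INTER_CUBIC),cv2.resize(b[230:330,160:260],(400,400),interpolation=cv2.INTER_CUBIC)]))
E
```

```text
time_s: 28.7
eef_pos: [0.4642, 0.1473, 0.0551]
eef_rot: [0.704, -0.068, 0.704, 0.068]
wrist_force: [-0.5, -0.8, -0.2]
opening: 0.604
time_s: 29.2
eef_pos: [0.466, 0.1474, 0.204]
eef_rot: [0.706, -0.068, 0.702, 0.068]
wrist_force: [0.4, -0.3, 0.7]
opening: 0.6
time_s: 29.7
eef_pos: [0.5067, -0.0704, 0.2004]
eef_rot: [0.704, -0.068, 0.704, 0.068]
wrist_force: [0.7, 0.0, -0.3]
opening: 0.599
time_s: 30.2
eef_pos: [0.5179, -0.1266, 0.2]
eef_rot: [0.704, -0.068, 0.704, 0.069]
wrist_force: [0.0, 0.7, -0.6]
opening: 0.596
```

View pics/t9.png

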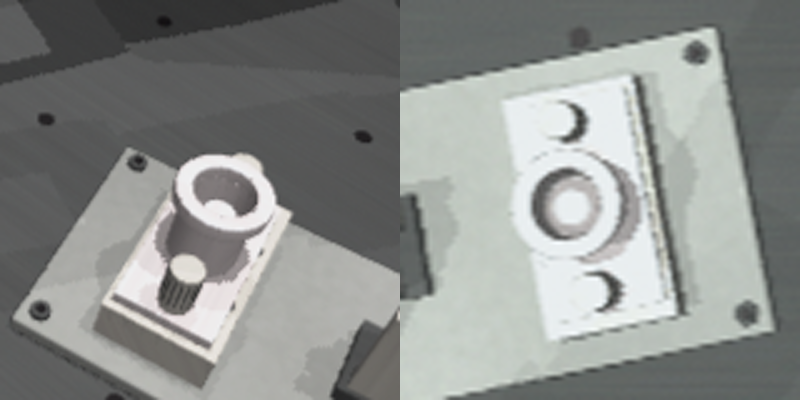

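Both knobs are down on the flange, one at each end (top crop (563,120) and (597,293)). The spool sits flat on the block and the arm is clear. I hand in.

```bash
python3 -c "
from bench import hand_in
print(hand_in())"
```

```text
the job is handed in; nothing more can be done
None
```

I loaded the fixture and handed the job in after about 30 s of robot time. The spool was lowered over the spindle under grip and seated with its bolt holes over the bores. The pins were then fitted one after the other, far bore first and then near.

**Seating checks:** each part stopped within 0.1 mm of its expected height. The tool read 0.0833 m against 0.0832 m for the spool, 0.0544 m against 0.0544 m for the far pin, and 0.0553 m against 0.0554 m for the near pin. The highest wrist force I read, sampled at the end of each move, was about 14 N. The final pictures from both cameras show the flange flat on the block, a knob resting on it at each end, and the arm clear.

**Checks that failed or disagreed:**
- The two cameras disagreed by about 2 mm. I used the scene camera because it agreed with the gripper's own position.
- One measurement of the spool's offset, taken while the arm was still moving, was bad and I discarded it.
- The near hole measured about 1.7 mm off its bore in the top view, but the pin went in without resistance.
- The three turquoise look-alikes fell over early on, before the arm came near them. I did not touch them.

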